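Shut the hopper gate and load the hopper

ROBOT

A 7-joint arm with a two-finger parallel gripper is mounted at the origin on a cart in front of the work surface, level with it; the furniture and walls round the work are solid. World frame = base frame: x ahead of the robot, y to its left, z up, the work surface at z = 0. Lengths are in m, angles in rad, forces in N, time in s.
With the tool pointing down it reaches from about 0.425 to 0.95 m from the base axis. Payload 4.7 kg.
Tool frame: the origin (TCP) lies midway between the tips of the shut fingers; the grasp point (between the pads) lies arm.grasp_offset behind it (arm.grasp_offset is the distance from the TCP to the grasp point, in m); z points along the fingers, y is the line along which they close (so a half turn about z gives the same grasp; the last joint's range is limited). The gripper opens to 85 mm and grips with 20 to 120 N. Pads are 22 mm wide; open, the fingers measure 114 mm over their backs; the gripper's body (76 mm by 85 mm) begins 54 mm behind the grasp point. The pads swing forward as they close: fully open they stand 13 mm farther back than shut.
Start: joints at [1.106, 0.469, -0.049, 1.532, 0.024, 1.141, -0.082], TCP at [0.285, -0.612, 0.231] pointing down, gripper open.
Joint ranges: [-2.59, 2.59], [-0.33, 1.99], [-1.39, 1.29], [0.1, 2.45], [-1.04, 4.18], [0.21, 1.99], [-2.66, 2.66]. Speed limits (rad/s): [2.57, 2.57, 3.14, 3.14, 3.14, 3.14, 3.14].

INTERFACE

Orientations are given as a unit quaternion [w, x, y, z].
In Python, from workcell import arm gives the robot as it stands. The module is installed in compiled form; this text tells all that it offers.
- The arm moves only by the tool drive_tool, never from a script. Its arguments are lists of equal length, an entry for each row: "travel": the shift along the tool's x, y, z in cm, a list of three; "spin": the turn about the tool's z in rad; "fingers": the opening, from 0 (shut) to 1 (fully open). A call has 1 to 20 rows; each row shifts and turns the commanded pose from where the row before left it, along the tool's axes as they then stand; what a row does not reach is not made up. A row lasts 1/8 s, in which the tool goes at most 62.5 mm and 10.7 degrees, less where a joint would pass 70% of its speed; a pose out of reach is approached as far as the arm can. A call with a gripper value outside its range is refused whole. The fingers move at their own pace and stop on an object; "grip_force" is the grip in N (left out, the last holds). Time passes only in rows, so rows that do not move let the fingers close. It gives the time, the measured TCP pose, the force, the opening and the grip force at its end, in the units of the state.
- arm.read_state(): the state, without advancing time (a new reading comes with each control period).
- arm.snapshot(name): name is "scene" or "top"; returns a dict with "color" (420x560x3 uint8, blue, green, red), "fx", "fy", "cx", "cy" (pixels), "R" (3x3) and "t" (3): a world point X has camera coordinates R X + t. Camera axes: x right, y down, z forward; pixel columns grow to the right and rows downward; lengths in m; the calibration is good to about 2 mm. A picture is of the moment at which its call begins. There is no depth.
- arm.finish_job(): hands the job in; it is judged then, once.
The state is a dict: "clock": time; "q": joint angles; "qvel": joint speeds; "effort": joint torques, N m; "position": TCP position; "tool_rot": TCP orientation; "wrist_force": force on the tool from outside, world axes, zero at the start; "wrist_torque": the same for the moment, N m; "width": finger opening in m; "finger_force": force on a finger pad.
Only numpy, scipy, OpenCV 4.12 (cv2) and the standard library are available. Lean on these libraries where they do the work, as an engineer would, in place of code of your own. Each camera call takes 0.05 s, during which the arm holds its last target. There are 200 camera calls.

TASK

Push the slide gate of the small steel hopper shut until its spring catch clicks in and holds it, with a firm, steady push and without ramming it. Then stand the tub of test strips upright in the hopper, on the closed gate. Leave the other things on the bench where they are.

Things in the scene. Friction and masses are not known exactly. Their poses are not given: they have to be found in the camera images.
- hopper: Fixed bench hopper: foot plate 92 x 285 mm, two aluminium side rails (75 mm wide over all, top 78 mm above the bench, from y = -213 to +62 mm) and a square steel hopper open at the top (bore 62 x 62 mm, rim 135 mm above the bench, 78 mm wide outside). Origin on the bench under the bore's centre; z up, +y is the way the gate is pushed shut.
- hopper_floor (a point): Centre of the bore at the height of the gate's top face, 70 mm above the bench: where the centre of the tub's underside stands once the gate is shut; axes as the hopper's.
- gate (a joint): Travel (m) of the slide gate along the hopper's +y: 0 open, more as it shuts; starts at 0 to 0.03. Stiff: about 6 to 9 N to slide, 13 to 18 N over the last 20 mm, where a ramp on it lifts the catch; then the catch drops into a slot (3 mm play either way) and a solid stop ends the travel. It clicks somewhere between 0.080 and 0.104: find it by pushing. Over 60 N is ramming.
- push_plate (a point): Centre of the rear face of the upright push plate at the gate's -y end: push here towards the hopper's +y; axes as the hopper's. It moves with the gate. Plate 56 mm wide along x, 8 mm thick; top edge 127 mm above the bench, face free from 80 mm up (this point is at 96 mm). When shut, its front face is about 34 mm from the catch bridge.
- catch (a joint): Lift (m) of the spring catch: about 0.0045 riding on the gate, up to about 0.0105 on the ramp, 0.000 once dropped in (latched). Its black knob, top 128 to 139 mm above the bench, goes up and down with it on a grey bridge 18 mm thick and 91 mm wide across the rails, clamped 64 to 80 mm on the -y side of the bore's centre (differs every time). Spring 6 to 11 N.
- strip_tub: White upright tub of test strips with a push lid, 48 x 44 mm (x, y), 107 mm tall, 45 g; origin at the centre of the underside, z up. The lid is the top 19 mm; grip it there across its 44 mm.
- sample_cup: White sample cup with lid, 51 mm wide, 63 mm tall, a bystander; origin at the underside.
- buffer_jar: Dark screw-lid jar, 64 mm wide, 110 mm tall, a bystander beyond the hopper; origin at the underside.
- slide_box: Small flat carton, 31 x 80 x 30 mm, a bystander near the tub; origin at the underside.
Things that resemble listed ones, but are neither listed nor needed, are in the scene too. What is shaped like the strip_tub but turquoise is not meant.

How it is judged:
On the way, in this order (a step that is already met when the one before it is completed fails the run):
1. the gate is shut and its catch has dropped in behind the ramp (value of joint gate above 0.076 m and value of joint catch below 0.002 m), for 0.3 s.
2. the tub stands in the hopper on the closed gate (horizontal distance between strip_tub and hopper_floor below 0.02 m and z of strip_tub in the frame of hopper_floor between -0.005 and 0.006 m), for 0.2 s.
At the end, for the whole second after the job is handed in: The gate is shut (travel over 76 mm) and latched (catch lift under 2 mm); the tub stands in the hopper on the gate, within 20 mm of the bore's centre and 6 mm of the gate's top face, within 0.2 rad of upright, at rest (all of step 1 and all of step 2 and angle between strip_tub's own z axis and vertical below 0.2 rad and linear speed of strip_tub below 0.02 m/s); the robot touches nothing.
It fails at once if the gate is rammed (more than 60 N from the fingers or arm) (contact force between any of the fingers, the arm and gate above 60 N).
It fails at once if a bystander (sample cup, jar, flat carton) is moved more than 30 mm (distance of any of sample_cup, buffer_jar, slide_box from where it was at the start of the episode above 0.03 m).
It also fails if it takes over 67 s, if anything falls off the work surface, if the arm or the gripper's body presses on something with over 40 N, if the wrist force passes 120 N, or if a joint passes its speed limit or range.

## Working session

There is one attempt and no reset: what is moved stays moved. The work goes in short steps, Python scripts to look and compute and a tool call to move; the robot and the scene stay as the last step left them, time stands still between calls to the robot, and variables do not carry over. Pictures are saved under pics/ and viewed, at most 10 in all, crops included, and the job is handed in when it is done.

Besides the shell and the picture viewer there is one more tool, called after ">>>" in YAML: its name, and indented under it one key for each argument. drive_tool: Moves the arm, as the interface text tells. Its arguments: {"type":"object","properties":{"travel":{"type":"array","items":{"type":"array","items":{"type":"number"}}},"spin":{"type":"array","items":{"type":"number"}},"fingers":{"type":"array","items":{"type":"number"}},"grip_force":{"type":"number"}},"required":["travel","spin","fingers"]}

```bash
mkdir -p pics; cat > h.py <<'E'
import numpy as np, cv2
from workcell import arm
def ray(s,u,v,z):
    R=np.array(s["R"]);t=np.array(s["t"]);c=-R.T@t
    d=R.T@np.array([(u-s["cx"])/s["fx"],(v-s["cy"])/s["fy"],1]);return c+d*(z-c[2])/d[2]
def proj(s,X):
    p=np.array(s["R"])@np.array(X)+np.array(s["t"]);return s["fx"]*p[0]/p[2]+s["cx"],s["fy"]*p[1]/p[2]+s["cy"]
E
python3 - <<'E'
from h import *
import pickle
for n in("scene","top"):
    s=arm.snapshot(n);cv2.imwrite(f"pics/{n}0.png",cv2.resize(s["color"],(800,600)));pickle.dump(s,open(n+"0.pkl","wb"))
    print(n,s["fx"],s["cx"],s["cy"],-np.array(s["R"]).T@s["t"],np.array(s["R"]).round(3).tolist())
s=arm.read_state();print(s,arm.grasp_offset)
E
```

```text
scene 491.9975161439198 277.8446993404317 221.09836503921701 [-0.44159055 -0.59846828  0.58353383] [[0.483, -0.876, 0.003], [-0.366, -0.204, -0.908], [0.796, 0.437, -0.419]]
top 506.71263140781326 277.34368874068554 216.80545334405292 [ 0.40409057 -0.09955944  1.48369344] [[-0.009, -1.0, -0.009], [-0.998, 0.01, -0.068], [0.068, 0.008, -0.998]]
{'clock': 0.1, 'q': array([ 1.10610255,  0.4693632 , -0.04861267,  1.53357298,  0.02409705,
        1.14105458, -0.0822671 ]), 'qvel': array([ 1.15400745e-04, -1.04665178e-03,  2.23900272e-03, -3.20711496e-03,
        2.05466669e-04,  6.52124589e-05,  1.09910653e-03]), 'effort': array([-5.69781805e-04, -5.11520827e+01, -4.73268970e-02, -2.38392985e+01,
        1.06909865e-02,  4.42338700e-03, -2.22868346e-05]), 'position': array([ 0.28473095, -0.61141019,  0.23036544]), 'tool_rot': array([-8.78513361e-04,  9.76345585e-01,  2.16213961e-01, -2.22687774e-04]), 'wrist_force': array([-0.20850288, -0.33023497,  0.79421214]), 'wrist_torque': array([ 0.0037408 , -0.04754102, -0.05498701]), 'finger_force': 0.0, 'width': 0.08522251290527216} 0.0187
```

View pics/scene0.png

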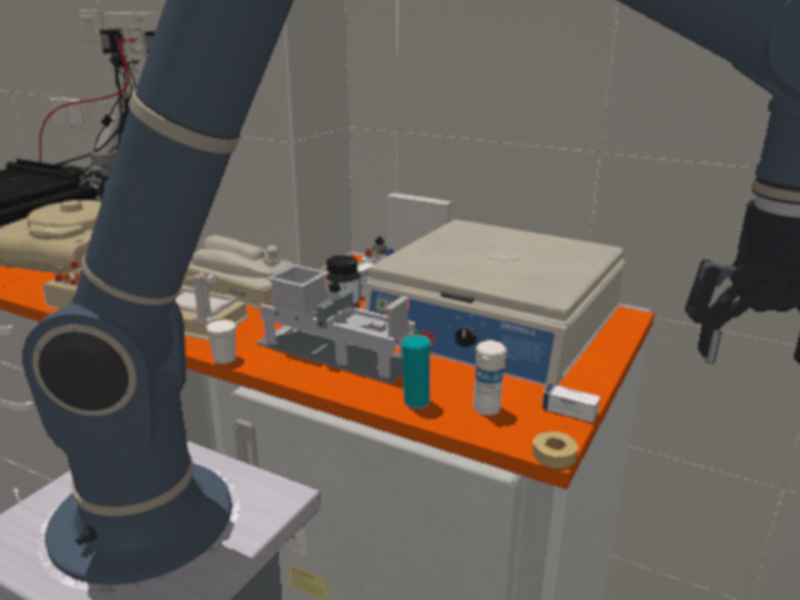

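View pics/top0.png

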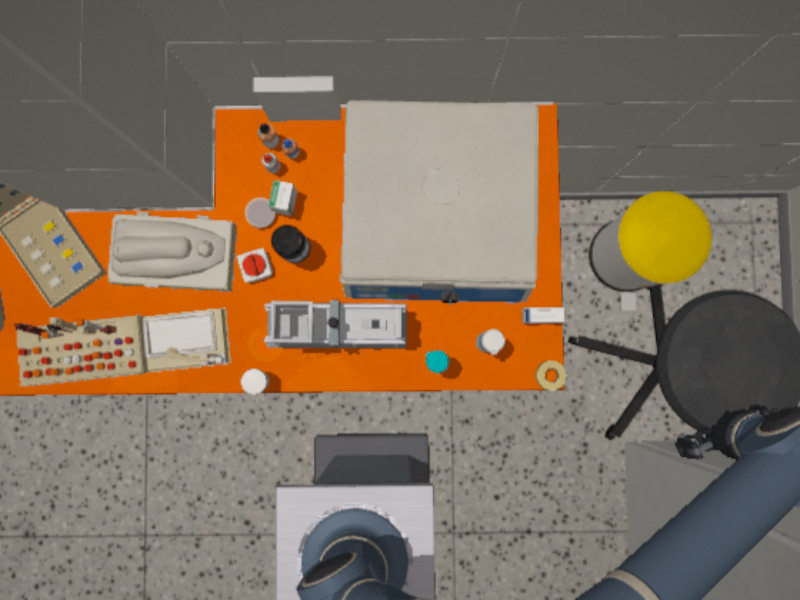

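The scene picture shows the hopper at about (300,290), the push plate at (398,317), the turquoise decoy at (416,370), the white tub at (489,377) and the carton at (572,402). In the top view the bore is near (291,324), the plate near (404,325), the tub lid at (491,340) and the centrifuge edge at row 300.

```bash
python3 - <<'E'
from h import *
import pickle
s=pickle.load(open("top0.pkl","rb"));c=s["color"]
a=c[195:275,175:405]
a=cv2.resize(a,None,fx=3.45,fy=3.45,interpolation=cv2.INTER_CUBIC)
s2=pickle.load(open("scene0.pkl","rb"));b=s2["color"][175:300,170:430]
b=cv2.resize(b,(a.shape[1],int(125*a.shape[1]/260)),interpolation=cv2.INTER_CUBIC)
im=np.vstack([a,b])[:600];print(im.shape,a.shape,a.shape[1]/260);cv2.imwrite("pics/c1.png",im)
# grayscale rough estimates
k=0.7
for n,u,v,z in[("rimTL",265,303,.135),("plate R",406,325,.127),("tub lid",491,339,.107),("turq",437,360,.107),("carton",544,315,.03),("cup",254,381,.063),("centrifuge edge",440,285,.2),("jar",289,241,.11)]:
    print(n,ray(s,u*k,v*k,z).round(3))
E
```

```text
(600, 794, 3) (276, 794, 3) 3.0538461538461537
rimTL [0.511 0.157 0.135]
plate R [ 0.468 -0.106  0.127]
tub lid [ 0.44  -0.268  0.107]
turq [ 0.402 -0.165  0.107]
carton [ 0.49  -0.384  0.03 ]
cup [0.364 0.192 0.063]
centrifuge edge [ 0.535 -0.167  0.2  ]
jar [0.632 0.116 0.11 ]
```

View pics/c1.png

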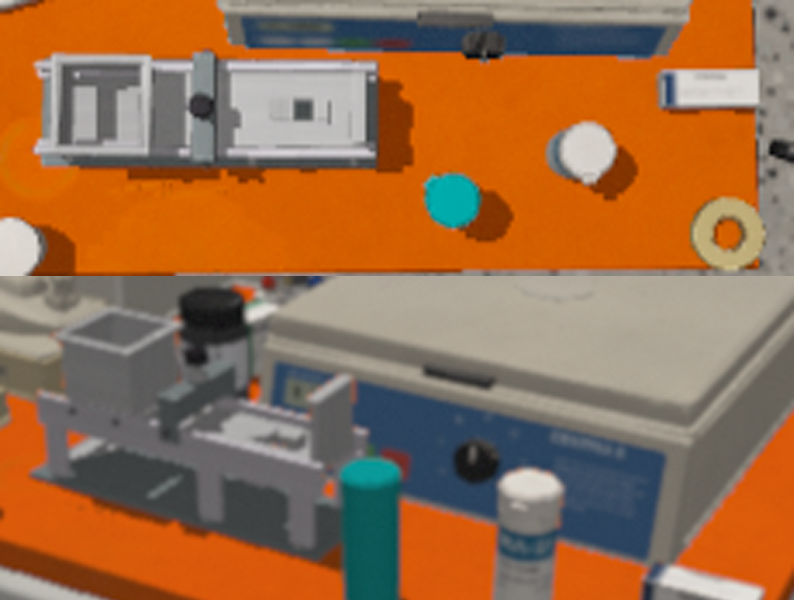

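The crop shows the rim's outer corners at about (52,55)-(153,152), the bridge at x 192-215 with its knob at (202,106), and rails running from x=37 to 376. The push plate is the bright strip near x 355-368, and the tub lid is centred near (588,152).

```bash
python3 - <<'E'
from h import *
import pickle
s=pickle.load(open("top0.pkl","rb"));s2=pickle.load(open("scene0.pkl","rb"))
A=lambda x,y,z:ray(s,175+x/3.45-.36,195+y/3.45-.36,z).round(4)
for n,x,y,z in[("rimTL",52,55,.135),("rimTR",153,55,.135),("rimBL",52,152,.135),("rimBR",153,152,.135),("railTL",37,66,.078),("railTR",376,66,.078),("railBL",37,154,.078),("railBR",376,154,.078),("knob",202,106,.134),("plate front",354,110,.127),("plate rear",367,110,.127),("footR",379,110,0.005)]:print(n,A(x,y,z))
B=lambda x,y,z:ray(s2,170+x/3.054-.33,175+(y-276)/3.054-.33,z).round(4)
print("scene plate top near/far",B(314,388,.127),B(352,377,.127),"rim near corner",B(100,349,.135),B(60,333,.135),B(178,324,.135))
hsv=cv2.cvtColor(s["color"],cv2.COLOR_BGR2HSV)
for n,s_ in(("top",s),):
    m=((hsv[...,1]<40)&(hsv[...,2]>150)).astype(np.uint8);m[:215]=0;m[:,:325]=0;m[:,360:]=0;m[260:]=0
    c=max(cv2.findContours(m,0,cv2.CHAIN_APPROX_NONE)[0],key=cv2.contourArea)
    (x,y),(w,h),ang=cv2.minAreaRect(c);print("lid",x,y,w,h,ang,ray(s,x,y,.107),cv2.contourArea(c))
    e=cv2.fitEllipse(c);print(e,cv2.boundingRect(c))
print("mm/px",1000*(ray(s,340,240,.107)-ray(s,341,240,.107)))
E
```

```text
rimTL [0.5149 0.1459 0.135 ]
rimTR [0.5141 0.0675 0.135 ]
rimBL [0.4398 0.1457 0.135 ]
rimBR [0.439  0.0676 0.135 ]
railTL [0.5108 0.1684 0.078 ]
railTR [ 0.5081 -0.1054  0.078 ]
railBL [0.4398 0.1681 0.078 ]
railBR [ 0.4372 -0.1047  0.078 ]
knob [0.4743 0.0297 0.134 ]
plate front [ 0.4704 -0.0878  0.127 ]
plate rear [ 0.4703 -0.0979  0.127 ]
footR [ 0.4761 -0.1079  0.005 ]
scene plate top near/far [ 0.4667 -0.0852  0.127 ] [ 0.4994 -0.1003  0.127 ] rim near corner [0.4352 0.0912 0.135 ] [0.4472 0.1402 0.135 ] [0.5106 0.0681 0.135 ]
lid 344.5000305175781 238.00003051757812 14.849241256713867 14.849241256713867 45.0 [ 0.43845218 -0.26970902  0.107     ] 175.5
((344.68341064453125, 238.42086791992188), (14.786563873291016, 15.440627098083496), 172.06605529785156) (337, 231, 16, 17)
mm/px [0.02533756 2.70878943 0.        ]
```

>>> drive_tool:
  travel:
    - [0,0,0]
    - [0,0,0]
    - [0,0,0]
    - [0,0,0]
    - [0,0,0]
    - [0,0,0]
    - [0,0,0]
  spin: [-0.162,-0.162,-0.162,-0.162,-0.162,-0.162,-0.162]
  fingers: [0,0,0,0,0,0,0]

```text
clock: 0.98
position: [0.2848, -0.6116, 0.2307]
tool_rot: [-0.001, 0.706, 0.709, 0.0]
wrist_force: [-0.6, -0.4, 0.1]
width: 0.0002
finger_force: 0.0
```

>>> drive_tool:
  travel:
    - [3,1.6,0]
    - [4,1.6,0]
    - [4,1.6,0]
    - [4,1.6,0]
    - [4,1.6,0]
    - [4,1.6,0]
    - [4,1.6,0]
    - [4,1.6,0]
    - [4,1.6,0]
    - [4,1.6,0]
    - [3,1.6,0]
    - [2,1.4,0]
    - [0,0,0]
    - [0,0,0]
  spin: [0,0,0,0,0,0,0,0,0,0,0,0,0,0]
  fingers: [0,0,0,0,0,0,0,0,0,0,0,0,0,0]

```text
clock: 2.72
position: [0.4747, -0.1731, 0.231]
tool_rot: [-0.0, 0.708, 0.706, -0.001]
wrist_force: [-1.4, 0.4, 0.2]
width: -0.0001
finger_force: 0.0
```

>>> drive_tool:
  travel:
    - [0,0,2]
    - [0,0,3]
    - [0,0,3]
    - [0,0,3]
    - [0,0,2]
    - [0.5,0,1.2]
    - [1,0,0]
    - [1,0,0]
    - [0,0,0]
  spin: [0,0,0,0,0,0,0,0,0]
  fingers: [0,0,0,0,0,0,0,0,0]

```text
clock: 3.85
position: [0.4761, -0.1459, 0.0902]
tool_rot: [0.001, 0.707, 0.708, 0.0]
wrist_force: [0.2, -0.0, -0.6]
width: 0.0001
finger_force: 0.0
```

```bash
python3 - <<'E'
from h import *
a=arm.snapshot("top")["color"][170:270,170:400];b=arm.snapshot("scene")["color"][150:300,170:400]
cv2.imwrite("pics/c2.png",cv2.resize(np.vstack([a,b]),None,fx=2.4,fy=2.4,interpolation=cv2.INTER_CUBIC))
E
```

```text
(no output)
```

View pics/c2.png

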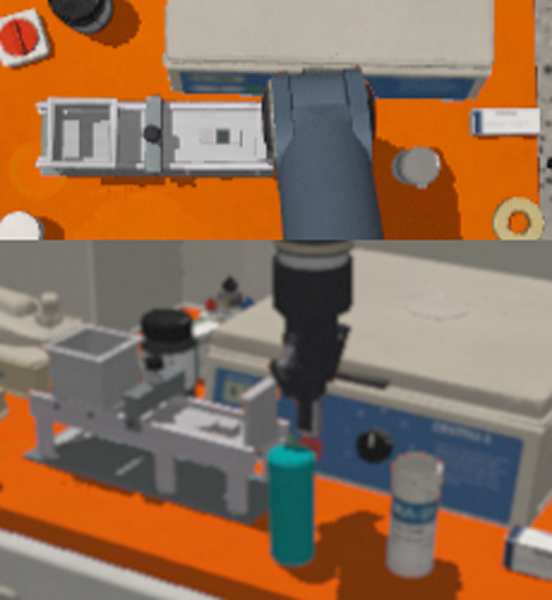

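The fingers stand shut behind the plate: fingertips near (310,430), plate at (262,410) in the scene part. Nothing is touched, so I approach slowly.

>>> drive_tool:
  travel:
    - [0.8,0,0]
    - [0.8,0,0]
    - [0.7,0,0]
    - [0.4,0,0]
    - [0.3,0,0]
    - [0.3,0,0]
    - [0.3,0,0]
    - [0.3,0,0]
  spin: [0,0,0,0,0,0,0,0]
  fingers: [0,0,0,0,0,0,0,0]

```text
clock: 4.95
position: [0.4755, -0.1101, 0.0894]
tool_rot: [0.001, 0.708, 0.706, -0.001]
wrist_force: [0.4, -8.9, 0.4]
width: 0.0001
finger_force: 4.4
```

>>> drive_tool:
  travel:
    - [0.4,0,0]
    - [0.4,0,0]
    - [0.4,0,0]
    - [0.4,0,0]
    - [0.4,0,0]
    - [0.4,0,0]
    - [0.4,0,0]
    - [0.4,0,0]
    - [0.4,0,0]
    - [0.4,0,0]
    - [0.4,0,0]
    - [0.4,0,0]
  spin: [0,0,0,0,0,0,0,0,0,0,0,0]
  fingers: [0,0,0,0,0,0,0,0,0,0,0,0]

```text
clock: 6.45
position: [0.4762, -0.0656, 0.0894]
tool_rot: [0.003, 0.709, 0.705, -0.002]
wrist_force: [2.6, -12.1, -2.5]
width: 0.0
finger_force: 6.5
```

>>> drive_tool:
  travel:
    - [0.3,0,0]
    - [0.3,0,0]
    - [0.3,0,0]
    - [0.3,0,0]
    - [0.3,0,0]
  spin: [0,0,0,0,0]
  fingers: [0,0,0,0,0]

```text
clock: 7.08
position: [0.4764, -0.0533, 0.0894]
tool_rot: [0.004, 0.71, 0.705, -0.003]
wrist_force: [3.3, -19.8, -1.5]
width: -0.0004
finger_force: 9.9
```

>>> drive_tool:
  travel:
    - [0.3,0,0]
    - [0.3,0,0]
    - [0.3,0,0]
    - [0.3,0,0]
  spin: [0,0,0,0]
  fingers: [0,0,0,0]

```text
clock: 7.58
position: [0.4766, -0.0383, 0.0895]
tool_rot: [0.002, 0.71, 0.705, -0.001]
wrist_force: [1.2, -8.9, 0.2]
width: -0.0
finger_force: 4.8
```

>>> drive_tool:
  travel:
    - [0.2,0,0]
    - [0.2,0,0]
    - [0.2,0,0]
  spin: [0,0,0]
  fingers: [0,0,0]

```text
clock: 7.95
position: [0.4766, -0.0301, 0.0895]
tool_rot: [0.002, 0.708, 0.706, -0.001]
wrist_force: [2.7, -8.7, -0.1]
width: -0.0001
finger_force: 3.6
```

>>> drive_tool:
  travel:
    - [0.2,0,0]
    - [0.2,0,0]
    - [0.2,0,0]
  spin: [0,0,0]
  fingers: [0,0,0]

```text
clock: 8.32
position: [0.4766, -0.0287, 0.0896]
tool_rot: [0.004, 0.709, 0.705, -0.003]
wrist_force: [3.0, -20.6, 1.8]
width: 0.0001
finger_force: 10.0
```

```bash
python3 - <<'E'
from h import *
a=arm.snapshot("top")["color"][195:265,170:310];b=arm.snapshot("scene")["color"][190:290,170:310]
cv2.imwrite("pics/c3.png",cv2.resize(np.vstack([a,b]),None,fx=3.5,fy=3.5,interpolation=cv2.INTER_CUBIC))
E
```

```text
(no output)
```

View pics/c3.png

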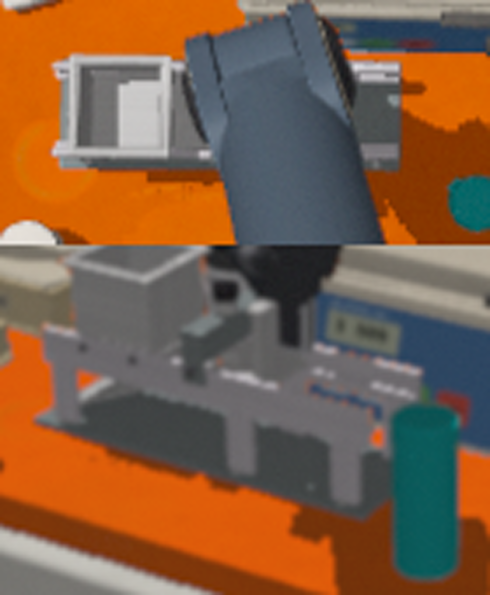

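The knob is at (225,290) low on the bridge, the plate stands about 34 mm short of the bridge, and the gate covers the bore's right half as seen past the wall. The force rose without motion, so I nudge once more to confirm the stop, then back off and look.

>>> drive_tool:
  travel:
    - [0.2,0,0]
    - [0.2,0,0]
    - [0.1,0,0]
    - [0,0,0]
  spin: [0,0,0,0]
  fingers: [0,0,0,0]

```text
clock: 8.93
position: [0.4765, -0.0284, 0.0897]
tool_rot: [0.005, 0.711, 0.703, -0.005]
wrist_force: [2.7, -27.4, 2.5]
width: 0.0004
finger_force: 13.9
```

>>> drive_tool:
  travel:
    - [-1,0,0]
    - [-1.5,0,0]
    - [-2,0,0]
    - [-2,0,0]
    - [-1,0,-1]
    - [0,0,-3]
    - [0,0,-4]
    - [0,0,-4]
    - [-3,0,-1]
    - [-4,0,0]
    - [-4,-1,0]
    - [-4,-1,0]
    - [-3,-1,0]
    - [0,0,0]
  spin: [0,0,0,0,0,0,0,0,0,0,0,0,0,0]
  fingers: [0,0,0,0,0,0,0,0,0,0,0,0,0,0]

```text
clock: 10.68
position: [0.4444, -0.2731, 0.2196]
tool_rot: [0.0, 0.709, 0.705, -0.0]
wrist_force: [0.3, 0.2, 0.3]
width: 0.0002
finger_force: 0.0
```

```bash
python3 - <<'E'
from h import *
a=arm.snapshot("top")["color"][195:265,170:310];b=arm.snapshot("scene")["color"][190:290,170:310]
import pickle
o=pickle.load(open("scene0.pkl","rb"))["color"][190:240,170:310]
cv2.imwrite("pics/c4.png",cv2.resize(np.vstack([a,b[:50],o]),None,fx=3.5,fy=3.5,interpolation=cv2.INTER_CUBIC))
E
```

```text
(no output)
```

View pics/c4.png

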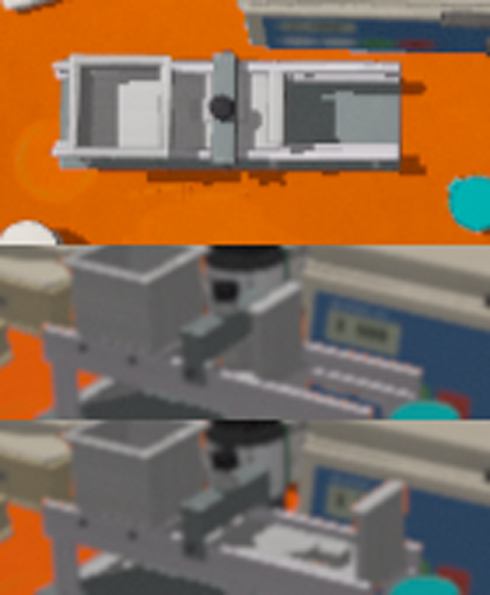

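The knob now sits about 8 px lower on the bridge ((225,290), against panel-relative 37 px before), which is about 5 mm, so the catch has dropped. The plate stands clear at (265,110). I'll take the tub next.

>>> drive_tool:
  travel:
    - [0.3,-0.6,0]
    - [0,0,0]
    - [0,0,0]
    - [0,0,0]
    - [0,0,0]
    - [0,0,0]
    - [0,0,0]
    - [0,0,0]
    - [0,0,0]
    - [0,0,0]
  spin: [0.175,0.175,0.175,0.175,0.175,0.175,0.175,0.175,0.17,0]
  fingers: [1,1,1,1,1,1,1,1,1,1]

```text
clock: 12.02
position: [0.4402, -0.2662, 0.2196]
tool_rot: [-0.0, 1.0, 0.003, 0.0]
wrist_force: [0.3, -0.1, 0.4]
width: 0.0854
finger_force: 0.0
```

```bash
python3 - <<'E'
from h import *
s=arm.snapshot("scene");p=arm.read_state()
print(p["position"],p["tool_rot"],p["width"])
im=s["color"][150:310,270:440].copy()
# predicted lid centre and TCP-down line
for X,c in(((.4385,-.27,.107),(0,0,255)),((p["position"][0],p["position"][1],.107),(0,255,0)),(p["position"],(255,0,255))):
    u,v=proj(s,X);cv2.circle(im,(int(u-270),int(v-150)),1,c,-1)
cv2.imwrite("pics/c5.png",cv2.resize(im,None,fx=3.5,fy=3.5,interpolation=cv2.INTER_CUBIC))
E
```

```text
[ 0.44002041 -0.26645252  0.21953343] [-1.77634492e-04  9.99996032e-01  2.80084490e-03  2.42832474e-04] 0.08571721980345504
```

View pics/c5.png

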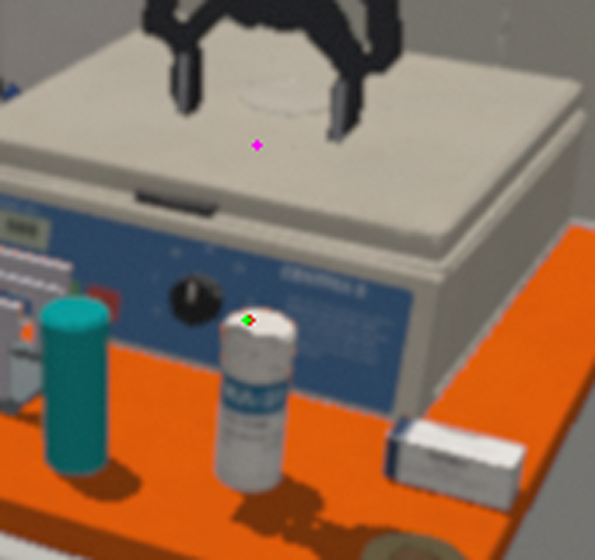

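The tub lid is at about (258,322) in the crop, the predicted point (249,320) is a few mm to the left, and the open fingers straddle it. I shift 5 mm towards -y and descend.

>>> drive_tool:
  travel:
    - [0,0.5,2]
    - [0,0,3]
    - [0,0,3]
    - [0,0,3]
    - [0,0,2]
    - [0,0,1.2]
    - [0,0,0]
    - [0,0,0]
    - [0,0,0]
    - [0,0,0]
    - [0,0,0]
    - [0,0,0]
    - [0,0,0]
  spin: [0,0,0,0,0,0,0,0,0,0,0,0,0]
  fingers: [1,1,1,1,1,1,1,0,0,0,0,0,0]
  grip_force: 25

```text
clock: 13.7
position: [0.4401, -0.2733, 0.0782]
tool_rot: [0.0, 1.0, -0.0, 0.001]
wrist_force: [0.2, 1.3, 5.7]
width: 0.0426
finger_force: 25.5
```

>>> drive_tool:
  travel:
    - [0,0,-1]
    - [0,0,-2]
    - [0.5,0,-3]
    - [0.8,0,-4]
    - [0.8,0,-4]
    - [0.8,0,-3]
    - [0.8,0,0]
    - [0,-2,0]
    - [0,-3.5,0]
    - [0,-4,0]
    - [0,-4,0]
    - [0,-4,0]
    - [0,-4,0]
    - [0,-4,0]
    - [0,-4,0]
    - [0,-4,0]
    - [0,-3,0]
    - [0,-1.5,0]
    - [0,0,0]
    - [0,0,0]
  spin: [0,0,0,0,0,0,0,0,0,0,0,0,0,0,0,0,0,0,0,0]
  fingers: [0,0,0,0,0,0,0,0,0,0,0,0,0,0,0,0,0,0,0,0]

```text
clock: 16.2
position: [0.4762, 0.1055, 0.2468]
tool_rot: [0.001, 1.0, -0.001, -0.001]
wrist_force: [-0.4, -0.7, 0.3]
width: 0.0423
finger_force: 25.6
```

```bash
python3 - <<'E'
from h import *
s=arm.snapshot("scene");p=arm.read_state()
print(p["position"],p["tool_rot"],p["width"],p["finger_force"])
im=s["color"][90:290,150:330].copy()
cv2.imwrite("pics/c6.png",cv2.resize(im,None,fx=3,fy=3,interpolation=cv2.INTER_CUBIC))
for X in((.477,.107,.135),(p["position"][0],p["position"][1],p["position"][2]-.078)):
    u,v=proj(s,X);print((u-150)*3,(v-90)*3)
E
```

```text
[0.47630928 0.10536694 0.24695348] [ 4.50080330e-04  9.99999016e-01 -1.28334356e-03 -3.44108845e-04] 0.04235926677060221 25.55970136934775
172.22709548222025 305.67768521658354
170.97002978853834 267.7239499501551
```

View pics/c6.png

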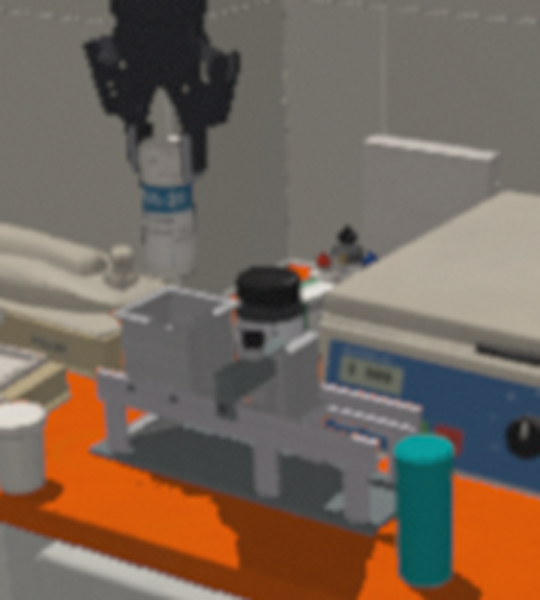

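The tub hangs upright above the bore, its underside centred near column 169 against a bore centre near 178. I lower it to just above the rim with a small correction towards -y and look closely.

>>> drive_tool:
  travel:
    - [0.1,0.2,1]
    - [0,0,1]
    - [0,0,0.6]
    - [0,0,0]
    - [0,0,0]
  spin: [0,0,0,0,0]
  fingers: [0,0,0,0,0]

```text
clock: 16.88
position: [0.4776, 0.1051, 0.2214]
tool_rot: [-0.0, 1.0, 0.0, 0.0]
wrist_force: [-0.6, 0.6, -0.6]
width: 0.0425
finger_force: 25.6
```

```bash
python3 - <<'E'
from h import *
s=arm.snapshot("scene");p=arm.read_state();print(p["position"])
x0,y0,k=180,140,8
im=cv2.resize(s["color"][y0:y0+70,x0:x0+70],None,fx=k,fy=k,interpolation=cv2.INTER_CUBIC)
cv2.imwrite("pics/c7.png",im)
zb=p["position"][2]-.078
for X in((p["position"][0],p["position"][1],zb),*[(.477+a*.039,.1065+b*.039,.135) for a,b in((-1,-1),(-1,1),(1,1),(1,-1))]):
    u,v=proj(s,X);print(round((u-x0)*k+4),round((v-y0)*k+4))
E
```

```text
[0.4776161  0.10512003 0.22157067]
228 394
253 484
46 437
198 360
399 402
```

View pics/c7.png

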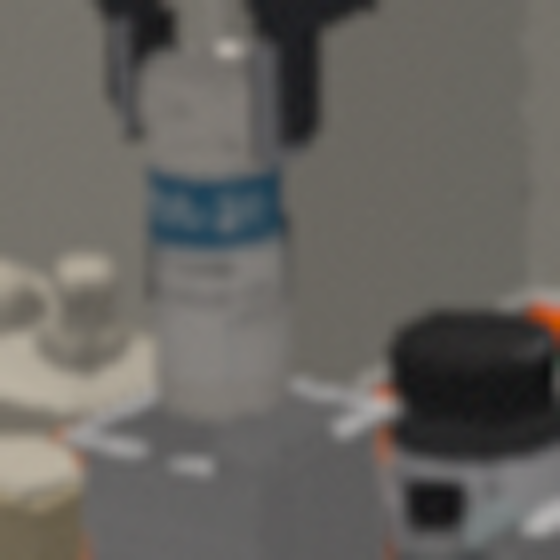

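The tub's underside spans columns 160-290 (centre 225), and the rim spans 72-403 (centre about 237), so the tub is about 3 mm left of centre. That is within the 9 mm clearance. I shift 2.5 mm towards -y and lower in stages, watching the force.

>>> drive_tool:
  travel:
    - [0,0.25,0]
    - [0,0,0.5]
    - [0,0,0.5]
    - [0,0,0.6]
    - [0,0,0.6]
    - [0,0,0.6]
    - [0,0,0.6]
    - [0,0,0]
  spin: [0,0,0,0,0,0,0,0]
  fingers: [0,0,0,0,0,0,0,0]

```text
clock: 17.92
position: [0.4771, 0.1023, 0.1867]
tool_rot: [0.0, 1.0, -0.0, -0.001]
wrist_force: [0.4, -0.4, -0.9]
width: 0.0425
finger_force: 25.6
```

No contact, and the underside is 27 mm below the rim, so I continue down.

>>> drive_tool:
  travel:
    - [0,0,0.6]
    - [0,0,0.6]
    - [0,0,0.6]
    - [0,0,0.6]
    - [0,0,0.6]
    - [0,0,0.4]
    - [0,0,0.2]
    - [0,0,0.1]
    - [0,0,0]
  spin: [0,0,0,0,0,0,0,0,0]
  fingers: [0,0,0,0,0,0,0,0,0]

```text
clock: 19.05
position: [0.4775, 0.1025, 0.1504]
tool_rot: [-0.0, 1.0, -0.0, 0.0]
wrist_force: [-0.3, 0.0, -0.3]
width: 0.0428
finger_force: 25.6
```

>>> drive_tool:
  travel:
    - [0,0,0.1]
    - [0,0,0.1]
    - [0,0,0.1]
    - [0,0,0]
  spin: [0,0,0,0]
  fingers: [0,0,0,0]

```text
clock: 19.55
position: [0.478, 0.1025, 0.1482]
tool_rot: [0.0, 1.0, -0.0, 0.001]
wrist_force: [-0.7, -0.5, 4.4]
width: 0.0429
finger_force: 26.0
```

Touchdown at the expected height. I release, rise and clear away.

>>> drive_tool:
  travel:
    - [0,0,0]
    - [0,0,0]
    - [0,0,0]
    - [0,0,0]
    - [0,0,-1]
    - [0,0,-2]
    - [0,0,-3]
    - [0,0,-4]
    - [0,0,-3]
    - [0,3,0]
    - [0,4,0]
    - [0,4,0]
    - [0,4,0]
    - [0,4,0]
    - [0,4,0]
    - [0,3,0]
    - [0,0,0]
    - [0,0,0]
  spin: [0,0,0,0,0,0,0,0,0,0,0,0,0,0,0,0,0,0]
  fingers: [1,1,1,1,1,1,1,1,1,1,1,1,1,1,1,1,1,1]

```text
clock: 21.8
position: [0.4775, -0.1566, 0.2777]
tool_rot: [-0.0, 1.0, 0.0, 0.0]
wrist_force: [-0.2, 0.5, -0.6]
width: 0.0856
finger_force: 0.0
```

```bash
python3 - <<'E'
from h import *
a=arm.snapshot("top")["color"][195:275,170:310];b=arm.snapshot("scene")["color"][170:260,170:310]
cv2.imwrite("pics/c8.png",cv2.resize(np.vstack([a,b]),None,fx=3.5,fy=3.5,interpolation=cv2.INTER_CUBIC))
E
```

```text
(no output)
```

View pics/c8.png

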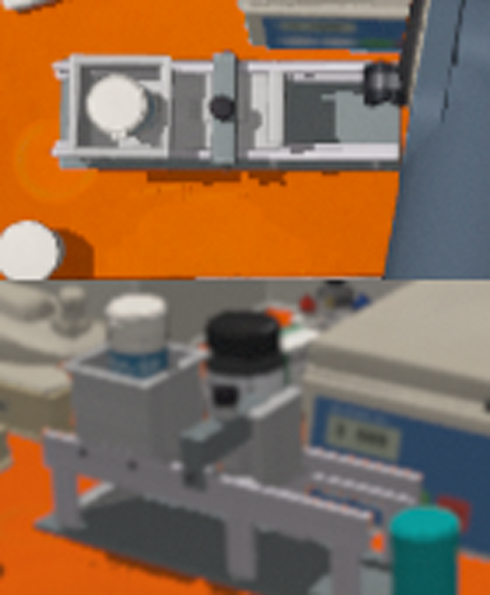

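The tub stands upright in the bore (lid at (117,104) in the top part and (137,315) in the scene part). The gate is still shut with the knob low at (225,397), and the gripper is clear of everything.

```bash
python3 -c "
from workcell import arm
print(arm.finish_job())"
```

```text
the job is handed in; nothing more can be done
None
```

The gate was pushed shut at no more than about 27 N in any reading and its catch dropped in; the strip tub stands upright in the hopper, and the job was handed in at about 22 s (the verdict was not shown).

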